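# Fit the spool spindle in the thread stand and lock it

### The arm

A 7-joint arm with a two-finger parallel gripper is mounted at the origin on the work surface. World frame = base frame: x ahead of the robot, y to its left, z up, the work surface at z = 0. Lengths are in m, angles in degrees, forces in N, time in s.
With the tool pointing down it reaches from about 0.425 to 0.8 m from the base axis. Payload 8.3 kg.
Tool frame: the origin (TCP) lies on the centre line of the jaws, within the pads' length; the fingertips stand 22 mm ahead of it and the grasp point (between the pads) lies 3 mm ahead of it; z points along the fingers, y is the line along which they close (so a half turn about z gives the same grasp; the last joint's range is limited). The gripper opens to 85 mm and grips with 20 to 120 N. Pads are 22 mm wide; open, the fingers measure 114 mm over their backs; the gripper's body (76 mm by 85 mm) begins 54 mm behind the grasp point. The pads swing forward as they close: fully open they stand 13 mm farther back than shut.
Start: joints at [-78.948, 21.967, 0.94, 78.501, -0.361, 79.538, -2.664], TCP at [0.158, 0.605, 0.253] pointing down, gripper open.
Joint ranges: [-169.22, 169.22], [-14.56, 117.87], [-87.37, 89.26], [10.42, 133.3], [-82.24, 262.24], [0.94, 117.77], [-172.7, 172.7]. Speed limits (degrees/s): [136.94, 136.94, 172.46, 172.46, 180, 180, 180].

### API

Orientations are given as a 3x3 rotation matrix whose columns are the frame's x, y, z axes.
In Python, from rig import bot gives the robot as it stands. The module is installed in compiled form; this text tells all that it offers.
- The arm moves only by the tool servo_tool, never from a script. Its argument "deltas" is a list of rows, each a list of 3 entries, a list of its own where there are three numbers: the shift along the tool's x, y, z in mm, then the turn, a rotation vector about the tool's x, y, z in degrees, then the opening, from 0 (shut) to 1 (fully open). In form: [[[dx, dy, dz], [rx, ry, rz], grip], ...]. A call has 1 to 8 rows; each row shifts and turns the commanded pose from where the row before left it, along the tool's axes as they then stand; what a row does not reach is not made up. A row lasts 1/12 s, in which the tool goes at most 41.7 mm and 7.16 degrees, less where a joint would pass 70% of its speed; a pose out of reach is approached as far as the arm can. A call is refused whole if a number of a shift passes 41.7 or a number of a turn 7.16, either way. A call with a gripper value outside its range is refused whole. The fingers move at their own pace and stop on an object; the grip force is fixed at half the most. Time passes only in rows, so rows that do not move let the fingers close. It gives the time, the measured TCP pose, the force, the opening and the grip force at its end, in the units of the state.
- bot.state(): the state, without advancing time (a new reading comes with each control period).
- bot.grab_frame(name): name is "scene" or "top" or "wrist"; returns the picture (400x640x3 uint8, red, green, blue); there is no depth.
- bot.camera_params(name): a dict with "K" (3x3 intrinsics, pixels), "R" (3x3) and "t" (3): a world point X has camera coordinates R X + t; the wrist camera has in their place "tool_from_camera" (4x4, takes a point from camera to tool coordinates, whose origin is the TCP and whose axes are the flange's). Camera axes: x right, y down, z forward; pixel columns grow to the right and rows downward; lengths in m; the calibration is good to about 2 mm. A picture is of the moment at which its call begins: read the wrist's pose just before it. camera_params takes no time and is no camera call.
- bot.sign_off(): hands the job in; it is judged then, once.
The state is a dict: "t": time; "qpos": joint angles; "joint_vel": joint speeds; "joint_torque": joint torques, N m; "tcp_pos": TCP position; "tcp_rot": TCP orientation; "ft_force": force on the tool from outside, world axes, zero at the start; "ft_torque": the same for the moment, N m; "grip_width": finger opening in m; "gripper_force": force on a finger pad.
Only numpy, scipy, OpenCV 4.12 (cv2) and the standard library are available. Lean on these libraries where they do the work, as an engineer would, in place of code of your own. Each camera call takes 0.05 s, during which the arm holds its last target. There are 200 camera calls.

### The job

Take the spool spindle, the long plain steel rod, out of the wooden tool block and push it upright and fully home into the one tube of the grey thread stand that is free: the other two have a snapped-off stub stuck halfway down, so feel for the one that takes it to the bottom. Then turn the stand's clamp knob clockwise to its stop so that the spindle is locked, let go of it, and leave the other tools and things on the bench where they are.

Things in the scene. Friction and masses are not known exactly. Their poses are not given: they have to be found in the camera images.
- spindle: spool spindle: plain round steel rod, 10 mm in diameter, 140 mm long, lightly stepped foot (7 mm across for the lowest 3 mm), about 60 to 120 g. Origin at the centre of its foot, z along the rod to its top. It starts upright in one of the tool block's three holes, its foot 30 mm below the block's top and its other 110 mm standing clear. It is by far the tallest thing in the block.
- tool_block: wooden block fixed to the bench, 180 (x) x 60 (y) x 40 mm high, origin at the centre of its underside. Three upright holes of 13 mm, 30 mm deep, at x = -60, 0 and +60 mm; the spindle and two short tools stand in them in any order.
- awl: short awl with a dark wooden handle up to 24 mm thick, standing in a hole of the block, its top 48 mm above the block's top. Origin at its lower end. Leave alone.
- slicker: short light wooden edge slicker, 18 mm thick, standing in a hole of the block, its top 38 mm above the block's top. Origin at its lower end. Leave alone.
- thread_stand: grey thread stand, fixed to the bench. Origin on the bench under its base, z up. Base plate 90 mm (x) by 290 mm (y -135 to +155), 12 mm thick. On it three upright steel tubes in a row at x = 0, y = -100, -55 and -10 mm: outside 21 mm, bore 12 mm, tops 76 mm above the bench, mouths flared to funnels about 18 mm wide inside.
- mouth0 (a point): centre of the mouth of the tube at y = -100 mm of the stand, at its rim. Any two of the tubes hold a rigid stub, its top 30 to 34 mm below the mouth. In the free one the spindle meets a stiff sliding seat 52 mm down, which a push of about 6 N (not the spindle's weight) moves 8 mm, to a firm bottom 60 mm below the mouth; it does not spring back.
- mouth1 (a point): the same for the tube at y = -55 mm
- mouth2 (a point): the same for the tube at y = -10 mm, the one nearest the knob (125 mm from it)
- clamp_bar: flat aluminium bar running along the tubes on their far (+x) side with a small sprung shoe (about 3 N per mm) in the wall of each tube 50 to 60 mm above the bench. The knob drives it up to 5.6 mm towards the stand's -y; they press whatever stands in a tube against the tube's wall. Never handled itself. Origin at the stand's origin.
- clamp_knob (a joint): angle of the clamp knob: 0 is open, its bar then lying along the stand's x axis; it grows clockwise seen from above, 1.4 rad is its stop (locked). It starts between 0 and 0.3. Turns against a light friction of about 0.1 N m and stays where it is left.
- clamp_knob_grip (a point): grip point of the clamp knob at y = +115 mm of the stand, on its upright axis, 79 mm above the bench. The knob is a black disc 44 mm across, with an upright bar on top 42 mm long, 14 mm thick and 32 mm high, whose top is 7 mm above this point; the bar lies along this point's x axis and turns with it: pinch it across (along y).
- spool_a: black thread spool, 44 mm wide, 55 mm high, standing on the robot's side of the stand, about 90 mm from its middle. Origin under its centre. Leave alone.
- spool_b: white thread spool of the same size, beyond the stand. Leave alone.
- tape: grey roll of tape, 80 mm wide, 20 mm high, beside the tool block. Leave alone.
- tea_glass: amber tea glass, 56 mm wide, 70 mm high. Leave alone.
- hammer: small hammer with a wooden handle, lying, 260 mm long. Leave alone.
- glue_jar: glue jar, 64 mm wide, 75 mm high. Leave alone.

How it is judged:
By the outcome, as a careful person would: the job done as asked, in the order asked, and still so for the second after the job is handed in, with the robot touching nothing.
It also fails if it takes over 61 s, if anything falls off the work surface, if the arm or the gripper's body presses on something with over 40 N, if the wrist force passes 120 N, or if a joint passes its speed limit or range.

## Working session

There is one attempt and no reset: what is moved stays moved. The work goes in short steps, Python scripts to look and compute and a tool call to move; the robot and the scene stay as the last step left them, time stands still between calls to the robot, and variables do not carry over. Pictures are saved under pics/ and viewed, at most 10 in all, crops included, and the job is handed in when it is done.

Besides the shell and the picture viewer there is one more tool, called after "Call:" by a JSON object that holds its "method" and its "body", one argument or row to a line. servo_tool: Moves the arm, as the interface text tells. Its arguments: {"type":"object","properties":{"deltas":{"type":"array","items":{"type":"array"}}},"required":["deltas"]}

```bash
mkdir -p pics; python3 - <<'E'
from rig import bot
import cv2,numpy as np
s=bot.state();print(s['t'],s['tcp_pos'],np.round(s['tcp_rot'],3).tolist(),s['grip_width'])
for n in ("scene","top"):
    f=bot.grab_frame(n);cv2.imwrite(f"pics/{n}0.png",f[:,:,::-1])
    p=bot.camera_params(n);print(n,{k:np.round(v,4).tolist() for k,v in p.items()})
print(np.round(bot.camera_params("wrist")["tool_from_camera"],4).tolist())
E
```

```text
0.0 [0.15798897 0.6042325  0.25229237] [[-0.967, 0.253, -0.0], [0.253, 0.967, -0.002], [-0.0, -0.002, -1.0]] 0.08535267810896817
scene {'K': [[401.6947, 0.0, 319.1317], [0.0, 401.6947, 199.0066], [0.0, 0.0, 1.0]], 'R': [[-0.2677, 0.9635, 0.0015], [0.5775, 0.1617, -0.8002], [-0.7713, -0.2133, -0.5997]], 't': [0.1682, -0.2859, 1.4117]}
top {'K': [[363.4493, 0.0, 318.9497], [0.0, 363.4493, 205.6887], [0.0, 0.0, 1.0]], 'R': [[0.0015, -1.0, 0.0092], [-0.9987, -0.0019, -0.0514], [0.0514, -0.0091, -0.9986]], 't': [-0.0266, 0.621, 0.9778]}
[[0.0005, -0.9556, -0.2946, 0.0763], [1.0, 0.0006, -0.0002, 0.0002], [0.0004, -0.2946, 0.9556, -0.12], [0.0, 0.0, 0.0, 1.0]]
```

View pics/scene0.png

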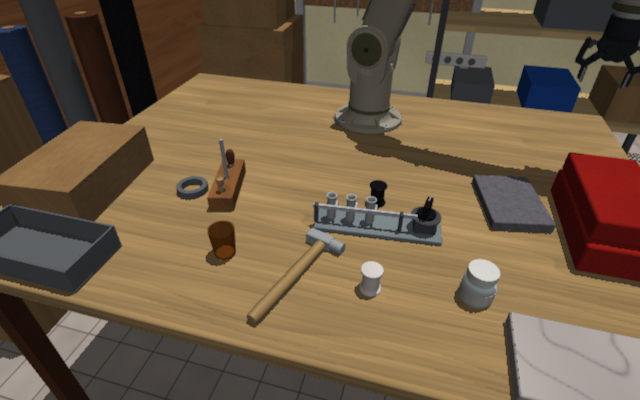

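View pics/top0.png

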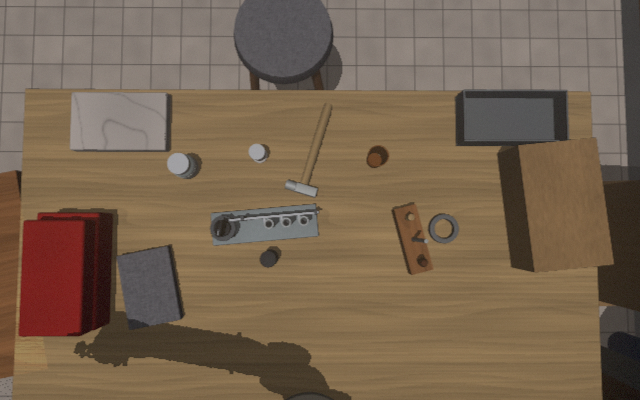

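The scene view shows the spindle in the block at about (224,160), the stand's tubes at (332–371,200) and the knob at (426,215). In the top view the block is at (412,238), the spindle at its middle hole, the tubes at (268–304,222) and the knob at (222,228). I'll zoom in on both.

```bash
python3 - <<'E'
import cv2,numpy as np
t=cv2.imread("pics/top0.png");s=cv2.imread("pics/scene0.png")
a=cv2.resize(t[190:280,200:330],None,fx=6,fy=6,interpolation=cv2.INTER_CUBIC)
cv2.imwrite("pics/topA.png",a)
b=cv2.resize(t[195:280,385:465],None,fx=5,fy=5,interpolation=cv2.INTER_CUBIC)
c=cv2.resize(s[130:215,200:255],None,fx=5,fy=5,interpolation=cv2.INTER_CUBIC)
cv2.imwrite("pics/blk.png",np.hstack([b,c]))
d=cv2.resize(s[170:250,305:450],None,fx=5,fy=5,interpolation=cv2.INTER_CUBIC)
cv2.imwrite("pics/scA.png",d)
E
```

```text
(no output)
```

View pics/topA.png

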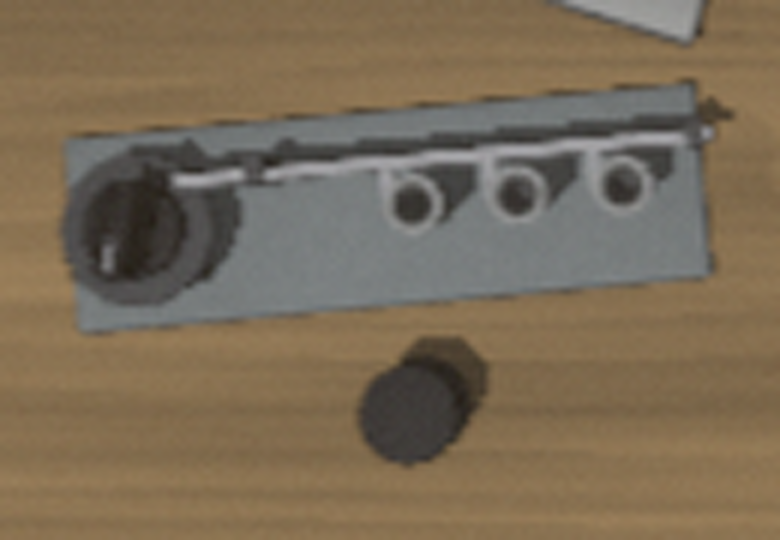

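View pics/blk.png

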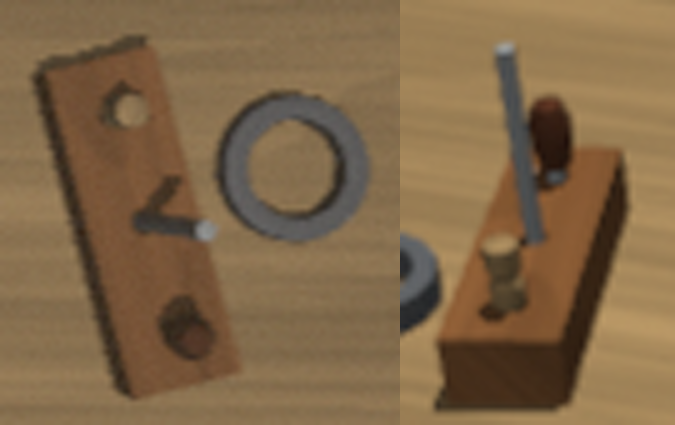

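View pics/scA.png

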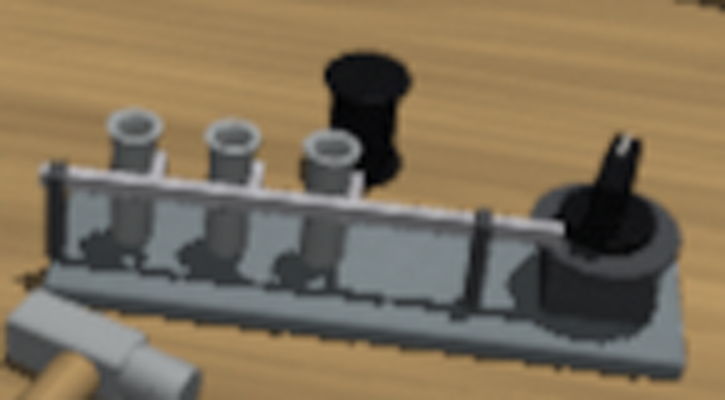

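The top crop shows the mouths at (413,203), (518,191) and (624,184) and the knob near (130,225). The block crop shows the spindle's tip at (206,231) and its hole at (147,220). The scene crop shows the mouths at (134,127), (232,138) and (331,150), and the spindle's tip at (505,48).

```bash
cat >h.py <<'E'
from rig import bot
import numpy as np, cv2
def ray(n,u,v,s=None):
    p=bot.camera_params(n)
    if n=="wrist":
        s=s or bot.state();T=p["tool_from_camera"];A=np.array(s['tcp_rot'])
        c=A@T[:3,3]+s['tcp_pos'];M=A@T[:3,:3]
    else: M=np.array(p["R"]).T;c=-M@p["t"]
    return c,M@np.linalg.solve(p["K"],[u,v,1.])
def onz(n,u,v,z,s=None):
    c,d=ray(n,u,v,s);return c+d*(z-c[2])/d[2]
def tri(a,b):
    A=np.zeros((3,3));B=np.zeros(3)
    for c,d in (a,b):
        d=d/np.linalg.norm(d);P=np.eye(3)-np.outer(d,d);A+=P;B+=P@c
    return np.linalg.solve(A,B)
def cr(x,y,ox,oy,f): return (x+.5)/f-.5+ox,(y+.5)/f-.5+oy
def show(name,p):
    s=bot.state();f=bot.grab_frame(p);cv2.imwrite(f"pics/{name}.png",f[:,:,::-1]);return s,f
E
python3 - <<'E'
from h import *
np.set_printoptions(precision=4,suppress=True)
T=[(413,203),(518,191),(624,184)][::-1];S=[(134,127),(232,138),(331,150)]
for i in range(3):
    t=cr(*T[i],200,190,6);s=cr(*S[i],305,170,5)
    print("mouth",i,onz("top",*t,.076),onz("scene",*s,.076),tri(ray("top",*t),ray("scene",*s)))
t=cr(206,231,385,195,5);s=cr(105,48,200,130,5)
print("tip",onz("top",*t,.15),onz("scene",*s,.15),tri(ray("top",*t),ray("scene",*s)))
print("hole",onz("top",*cr(147,220,385,195,5),.04))
print("slick,awl tops",onz("top",*cr(129,109,385,195,5),.078),onz("top",*cr(194,337,385,195,5),.088))
print("base corners",[onz("top",*cr(x,y,200,190,6),.012) for x,y in ((66,138),(693,85),(712,274),(83,330))])
print("knob",onz("top",*cr(130,226,200,190,6),.06), onz("top",*cr(108,255,200,190,6),.086),onz("scene",*cr(624,140,305,170,5),.086))
print("spoolA",onz("top",*cr(408,412,200,190,6),.055))
E
```

```text
mouth 0 [0.5805 0.0144 0.076 ] [0.5802 0.0155 0.076 ] [0.5803 0.0149 0.076 ]
mouth 1 [0.5774 0.0596 0.076 ] [0.5764 0.0602 0.076 ] [0.5773 0.06   0.0766]
mouth 2 [0.5722 0.1043 0.076 ] [0.5733 0.1049 0.076 ] [0.5722 0.1046 0.0751]
tip [ 0.5316 -0.2766  0.15  ] [ 0.5293 -0.2753  0.15  ] [ 0.5313 -0.2752  0.1512]
hole [ 0.5325 -0.2785  0.04  ]
slick,awl tops [ 0.5908 -0.2597  0.078 ] [ 0.4756 -0.2886  0.088 ]
base corners [array([0.6018, 0.2709, 0.012 ]), array([ 0.6265, -0.0149,  0.012 ]), array([ 0.5403, -0.0237,  0.012 ]), array([0.5146, 0.2617, 0.012 ])]
knob [0.5621 0.2288 0.06  ] [0.5502 0.2311 0.086 ] [0.5443 0.2304 0.086 ]
spoolA [0.4817 0.1084 0.055 ]
```

Call:
{"method": "servo_tool", "body": {
  "deltas": [
    [[0,0,0],[0,0,-4.9],1],
    [[0,0,0],[0,0,-4.9],1],
    [[0,0,0],[0,0,-4.9],1],
    [[-26,-26,0],[0,0,0],1],
    [[-26,-26,0],[0,0,0],1],
    [[-26,-26,0],[0,0,0],1],
    [[-26,-26,0],[0,0,0],1],
    [[-26,-26,0],[0,0,0],1]
  ]
}}

```text
t: 0.77
tcp_pos: [0.2891, 0.4731, 0.2529]
tcp_rot: [[-1.0, -0.001, -0.0], [-0.001, 1.0, -0.001], [0.0, -0.001, -1.0]]
ft_force: [1.4, 0.6, -0.0]
grip_width: 0.0856
gripper_force: 0.0
```

Call:
{"method": "servo_tool", "body": {
  "deltas": [
    [[-26,-26,0],[0,0,0],1],
    [[-26,-26,0],[0,0,0],1],
    [[-26,-26,0],[0,0,0],1],
    [[-26,-26,0],[0,0,0],1],
    [[-26,-26,0],[0,0,0],1],
    [[-26,-26,0],[0,0,0],1],
    [[-26,-26,0],[0,0,0],1],
    [[-18,-26,0],[0,0,0],1]
  ]
}}

```text
t: 1.43
tcp_pos: [0.49, 0.2648, 0.2529]
tcp_rot: [[-1.0, 0.0, -0.0], [0.0, 1.0, -0.001], [0.0, -0.001, -1.0]]
ft_force: [0.0, -0.8, 0.3]
grip_width: 0.0853
gripper_force: 0.0
```

Call:
{"method": "servo_tool", "body": {
  "deltas": [
    [[0,-35,0],[0,0,0],1],
    [[0,-35,0],[0,0,0],1],
    [[0,-35,0],[0,0,0],1],
    [[0,-35,0],[0,0,0],1],
    [[0,-35,0],[0,0,0],1],
    [[0,-35,0],[0,0,0],1],
    [[0,-35,0],[0,0,0],1],
    [[0,-35,0],[0,0,0],1]
  ]
}}

```text
t: 2.1
tcp_pos: [0.488, -0.0148, 0.2531]
tcp_rot: [[-1.0, -0.001, -0.0], [-0.001, 1.0, 0.0], [0.0, 0.0, -1.0]]
ft_force: [0.8, 0.1, 0.2]
grip_width: 0.0856
gripper_force: 0.0
```

Call:
{"method": "servo_tool", "body": {
  "deltas": [
    [[-5.4,-33,0],[0,0,0],1],
    [[-5.4,-33,0],[0,0,0],1],
    [[-5.4,-33,0],[0,0,0],1],
    [[-5.4,-33,0],[0,0,0],1],
    [[-5.4,-33,0],[0,0,0],1],
    [[-5.4,-33,0],[0,0,0],1],
    [[-5.4,-33,0],[0,0,0],1],
    [[-5,-30,0],[0,0,0],1]
  ]
}}

```text
t: 2.77
tcp_pos: [0.5314, -0.2759, 0.2529]
tcp_rot: [[-1.0, -0.001, -0.001], [-0.001, 1.0, -0.0], [0.001, -0.0, -1.0]]
ft_force: [0.4, 1.3, 0.6]
grip_width: 0.0853
gripper_force: 0.0
```

```bash
python3 - <<'E'
from h import *
s,f=show("w1","wrist");print(s['tcp_pos'],np.round(s['qpos'],1),s['ft_force'])
p=bot.camera_params("wrist");T=p["tool_from_camera"];A=np.array(s['tcp_rot'])
for X in ([.5313,-.2755,.15],[.5313,-.2755,.04]):
    c=T[:3,:3].T@(A.T@(np.array(X)-s['tcp_pos'])-T[:3,3]);u=p["K"]@c;print(u[:2]/u[2])
E
```

```text
[ 0.5313566  -0.27593522  0.25286757] [ -2.8  21.1  36.4  84.2 -12.5  78.8 124.2] [0.42775157 1.28387816 0.63694821]
[316.45716636 206.59318382]
[316.44443971 177.42353014]
```

View pics/w1.png

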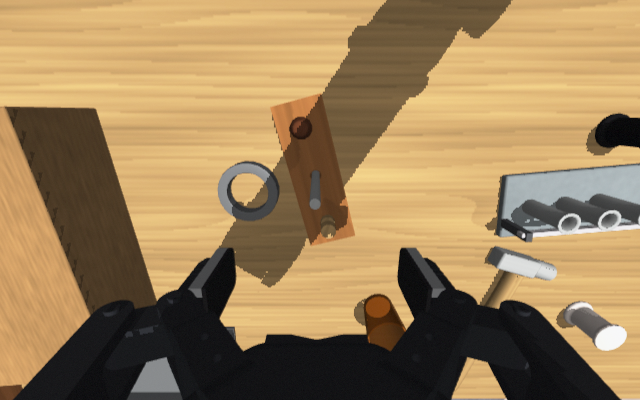

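The wrist view shows the spindle's tip at (315,204), about 2 px from the prediction, so I'll descend and grasp.

Call:
{"method": "servo_tool", "body": {
  "deltas": [
    [[1,0,22],[0,0,0],1],
    [[0,0,22],[0,0,0],1],
    [[0,0,22],[0,0,0],1],
    [[0,0,22],[0,0,0],1],
    [[0,0,22],[0,0,0],1],
    [[0,0,22],[0,0,0],1],
    [[0,0,0],[0,0,0],0.3],
    [[0,0,0],[0,0,0],0]
  ]
}}

```text
t: 3.48
tcp_pos: [0.5298, -0.2735, 0.1203]
tcp_rot: [[-1.0, -0.001, -0.003], [-0.001, 1.0, 0.001], [0.003, 0.001, -1.0]]
ft_force: [0.6, 0.2, 0.4]
grip_width: 0.0641
gripper_force: 0.0
```

Call:
{"method": "servo_tool", "body": {
  "deltas": [
    [[0,0,0],[0,0,0],0],
    [[0,0,0],[0,0,0],0],
    [[0,0,0],[0,0,0],0],
    [[0,0,0],[0,0,0],0],
    [[0,0,0],[0,0,0],0],
    [[0,0,0],[0,0,0],0]
  ]
}}

```text
t: 3.98
tcp_pos: [0.5311, -0.2751, 0.1225]
tcp_rot: [[-1.0, -0.0, 0.002], [-0.0, 1.0, -0.002], [-0.002, -0.002, -1.0]]
ft_force: [0.3, -2.9, 5.5]
grip_width: 0.0085
gripper_force: 58.5
```

Call:
{"method": "servo_tool", "body": {
  "deltas": [
    [[0,0,-6],[0,0,0],0],
    [[0,0,-12],[0,0,0],0],
    [[0,0,-20],[0,0,0],0],
    [[0,0,-22],[0,0,0],0],
    [[0,0,-22],[0,0,0],0],
    [[0,0,-20],[0,0,0],0],
    [[0,0,0],[0,0,0],0],
    [[0,0,0],[0,0,0],0]
  ]
}}

```text
t: 4.65
tcp_pos: [0.531, -0.2738, 0.2243]
tcp_rot: [[-1.0, -0.001, 0.002], [-0.001, 1.0, 0.0], [-0.002, 0.0, -1.0]]
ft_force: [-1.3, 0.8, -1.4]
grip_width: 0.0081
gripper_force: 58.7
```

```bash
python3 - <<'E'
from h import *
s,f=show("w2","wrist");print(s['tcp_pos'],s['grip_width'],s['ft_force'],s['ft_torque'])
g=bot.grab_frame("scene");cv2.imwrite("pics/s2.png",g[:,:,::-1])
t=bot.grab_frame("top")
b=cv2.resize(g[80:220,180:280],None,fx=4,fy=4,interpolation=cv2.INTER_CUBIC)[:,:,::-1]
w=cv2.resize(f[60:400,200:440],(395,560))[:,:,::-1]
cv2.imwrite("pics/c2.png",np.hstack([b,w]))
E
```

```text
[ 0.53095675 -0.2737956   0.22430729] 0.008101402026294242 [-1.26884429  0.79576501 -1.3753803 ] [ 0.005412   -0.00208283 -0.00556503]
```

View pics/c2.png

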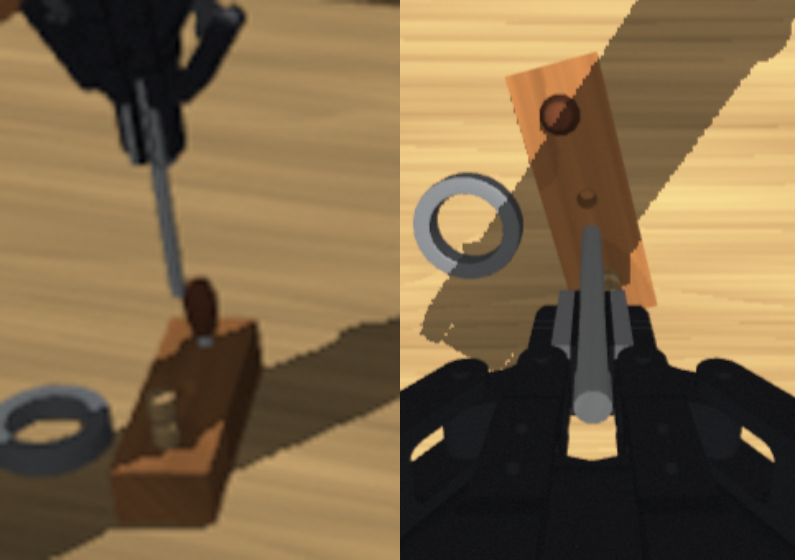

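The spindle is held and out of the block. Its foot is at (180,295) in the scene crop and (591,230) in the wrist crop, and its top is at (137,82) and (592,408). I'll work out its tilt and the offset of the foot.

```bash
python3 - <<'E'
from h import *
np.set_printoptions(precision=4,suppress=True)
w=lambda x,y:(200+(x-400+.5)*240/395-.5,60+(y+.5)*340/560-.5)
tc=bot.state()['tcp_pos']
F=tri(ray("scene",*cr(180,294,180,80,4)),ray("wrist",*w(591,229)))
P=tri(ray("scene",*cr(138,82,180,80,4)),ray("wrist",*w(592,408)))
print(F,P,np.linalg.norm(P-F),F-tc,P-tc, np.degrees((P-F)[:2]/.14))
for z in(.111,.114): print(onz("wrist",*w(591,229),z)-tc,onz("scene",*cr(180,294,180,80,4),z)-tc)
E
```

```text
[ 0.5257 -0.2729  0.1096] [ 0.5286 -0.2743  0.2492] 0.13970595176423753 [-0.0043  0.0004 -0.1124] [-0.0014 -0.0009  0.0273] [ 1.174  -0.5344]
[-0.0046  0.0001 -0.1109] [-0.0022  0.002  -0.1109]
[-0.0055  0.0001 -0.1079] [ 0.0024  0.0047 -0.1079]
```

Call:
{"method": "servo_tool", "body": {
  "deltas": [
    [[-4,20,0],[0,-1,0],0],
    [[-7,38,0],[0,0,0],0],
    [[-7,38,0],[0,0,0],0],
    [[-7,38,0],[0,0,0],0],
    [[-7,38,0],[0,0,0],0],
    [[-7,38,0],[0,0,0],0],
    [[-7,38,0],[0,0,0],0],
    [[-6,28,0],[0,0,0],0]
  ]
}}

```text
t: 5.47
tcp_pos: [0.5818, 0.0066, 0.2227]
tcp_rot: [[-1.0, -0.004, 0.015], [-0.004, 1.0, 0.001], [-0.015, 0.001, -1.0]]
ft_force: [0.8, 0.6, -0.9]
grip_width: 0.0083
gripper_force: 58.7
```

Call:
{"method": "servo_tool", "body": {
  "deltas": [
    [[0,12,0],[0,0,0],0],
    [[0,0,0],[0,0,0],0],
    [[0,0,0],[0,0,0],0],
    [[0,0,0],[0,0,0],0]
  ]
}}

```text
t: 5.8
tcp_pos: [0.5819, 0.012, 0.2235]
tcp_rot: [[-1.0, 0.001, 0.016], [0.001, 1.0, -0.001], [-0.016, -0.001, -1.0]]
ft_force: [0.1, -1.3, -0.3]
grip_width: 0.0082
gripper_force: 58.7
```

```bash
python3 - <<'E'
from h import *
s,f=show("w3","wrist");print(s['tcp_pos'],np.round(s['tcp_rot'],4).tolist(),s['ft_force'])
g=bot.grab_frame("scene");cv2.imwrite("pics/s3.png",g[:,:,::-1])
b=cv2.resize(g[110:230,290:390],None,fx=4,fy=4,interpolation=cv2.INTER_CUBIC)[:,:,::-1]
w=f[100:380,220:420][:,:,::-1];w=cv2.resize(w,None,fx=480/280,fy=480/280)
cv2.imwrite("pics/c3.png",np.hstack([b,w]))
E
```

```text
[0.58187161 0.01201381 0.22354233] [[-0.9999, 0.0014, 0.0162], [0.0014, 1.0, -0.0012], [-0.0162, -0.0012, -0.9999]] [ 0.14175189 -1.25362485 -0.34325821]
```

View pics/c3.png

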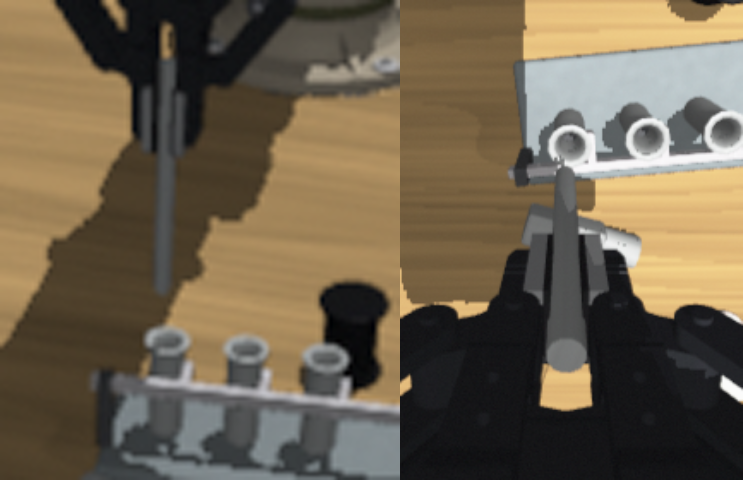

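The scene crop has the foot at (163,291) above mouth0 at (167,340). In the wrist crop the foot is at (566,169) and mouth0 at (571,144).

```bash
python3 - <<'E'
from h import *
np.set_printoptions(precision=4,suppress=True)
w=lambda x,y:(220+(x-400+.5)*280/480-.5,100+(y+.5)*280/480-.5)
F=tri(ray("scene",*cr(163,291,290,110,4)),ray("wrist",*w(566,169)))
P=tri(ray("scene",*cr(167,58,290,110,4)),ray("wrist",*w(566,355)))
print(F,P,np.linalg.norm(P-F))
S=[(167,340),(246,350),(325,358)];W=[(571,144),(648,137),(726,131)]
for a,b in zip(S,W): print(onz("scene",*cr(*a,290,110,4),.076),onz("wrist",*w(*b),.076))
E
```

```text
[0.5801 0.0123 0.1102] [0.5786 0.0118 0.2517] 0.14151826840040743
[0.5788 0.0151 0.076 ] [0.5762 0.0151 0.076 ]
[0.5761 0.0605 0.076 ] [0.5722 0.0593 0.076 ]
[0.5715 0.1048 0.076 ] [0.5687 0.1036 0.076 ]
```

Call:
{"method": "servo_tool", "body": {
  "deltas": [
    [[2,2.5,10],[0,0,0],0],
    [[0.2,0,12],[0,0,0],0],
    [[0.2,0,8],[0,0,0],0],
    [[0,0,4],[0,0,0],0],
    [[0,0,4],[0,0,0],0],
    [[0.2,0,4],[0,0,0],0],
    [[0,0,4],[0,0,0],0],
    [[0,0,0],[0,0,0],0]
  ]
}}

```text
t: 6.57
tcp_pos: [0.5801, 0.016, 0.1774]
tcp_rot: [[-1.0, -0.0, 0.016], [-0.0, 1.0, -0.001], [-0.016, -0.001, -1.0]]
ft_force: [-1.0, -1.4, -1.7]
grip_width: 0.0085
gripper_force: 59.0
```

Call:
{"method": "servo_tool", "body": {
  "deltas": [
    [[0.1,0,4],[0,0,0],0],
    [[0,0,4],[0,0,0],0],
    [[0.1,0,4],[0,0,0],0],
    [[0,0,2],[0,0,0],0],
    [[0,0,0],[0,0,0],0]
  ]
}}

```text
t: 6.98
tcp_pos: [0.58, 0.0159, 0.1631]
tcp_rot: [[-1.0, -0.0, 0.016], [-0.0, 1.0, -0.001], [-0.016, -0.001, -1.0]]
ft_force: [-3.0, -2.8, -3.2]
grip_width: 0.0082
gripper_force: 58.7
```

Call:
{"method": "servo_tool", "body": {
  "deltas": [
    [[0,0,1],[0,0,0],0],
    [[0,0,1],[0,0,0],0],
    [[0.1,0,1],[0,0,0],0],
    [[0,0,1],[0,0,0],0],
    [[0,0,0],[0,0,0],0]
  ]
}}

```text
t: 7.4
tcp_pos: [0.5803, 0.0159, 0.16]
tcp_rot: [[-1.0, -0.0, 0.017], [-0.0, 1.0, -0.001], [-0.017, -0.001, -1.0]]
ft_force: [-4.1, -4.3, 0.2]
grip_width: 0.0084
gripper_force: 59.2
```

Call:
{"method": "servo_tool", "body": {
  "deltas": [
    [[0.8,-0.8,0],[0,0,0],0],
    [[0,0,1],[0,0,0],0],
    [[0,0,1],[0,0,0],0],
    [[0,0,1],[0,0,0],0],
    [[0,0,0],[0,0,0],0]
  ]
}}

```text
t: 7.82
tcp_pos: [0.5798, 0.0157, 0.1569]
tcp_rot: [[-1.0, -0.001, 0.017], [-0.001, 1.0, -0.0], [-0.017, -0.0, -1.0]]
ft_force: [-2.1, -2.6, 0.7]
grip_width: 0.0083
gripper_force: 59.1
```

Call:
{"method": "servo_tool", "body": {
  "deltas": [
    [[0,0,1],[0,0,0],0],
    [[0,0,1],[0,0,0],0],
    [[0,0,1],[0,0,0],0],
    [[0,0,0],[0,0,0],0]
  ]
}}

```text
t: 8.15
tcp_pos: [0.5802, 0.0157, 0.1545]
tcp_rot: [[-1.0, -0.001, 0.018], [-0.001, 1.0, 0.0], [-0.018, 0.0, -1.0]]
ft_force: [-3.6, -2.8, 4.5]
grip_width: 0.0081
gripper_force: 59.7
```

Call:
{"method": "servo_tool", "body": {
  "deltas": [
    [[0.2,-0.3,1],[0,0,0],0],
    [[0,0,1],[0,0,0],0],
    [[0,0,1],[0,0,0],0],
    [[0,0,0],[0,0,0],0]
  ]
}}

```text
t: 8.48
tcp_pos: [0.5819, 0.0155, 0.1539]
tcp_rot: [[-1.0, -0.001, 0.023], [-0.001, 1.0, 0.001], [-0.023, 0.001, -1.0]]
ft_force: [-4.8, -2.4, 16.5]
grip_width: 0.0083
gripper_force: 60.6
```

Mouth0 is blocked by a stub about 34 mm down. I'll withdraw and try mouth1.

Call:
{"method": "servo_tool", "body": {
  "deltas": [
    [[0,0,-4],[0,0,0],0],
    [[0,0,-10],[0,0,0],0],
    [[-0.2,0,-12],[0,0,0],0],
    [[-0.2,0,-14],[0,0,0],0],
    [[-0.2,0,-14],[0,0,0],0],
    [[0,0,0],[0,0,0],0],
    [[0,0,0],[0,0,0],0]
  ]
}}

```text
t: 9.07
tcp_pos: [0.5801, 0.0161, 0.2062]
tcp_rot: [[-1.0, -0.002, 0.02], [-0.002, 1.0, 0.001], [-0.02, 0.001, -1.0]]
ft_force: [0.2, 0.3, -1.7]
grip_width: 0.0084
gripper_force: 58.8
```

Call:
{"method": "servo_tool", "body": {
  "deltas": [
    [[1,10,0],[0,0,0],0],
    [[2,17,0],[0,0,0],0],
    [[2,16.5,0],[0,0,0],0],
    [[0,0,0],[0,0,0],0],
    [[0,0,0],[0,0,0],0]
  ]
}}

```text
t: 9.48
tcp_pos: [0.5736, 0.0611, 0.2038]
tcp_rot: [[-1.0, -0.004, 0.015], [-0.004, 1.0, 0.0], [-0.015, 0.0, -1.0]]
ft_force: [-0.2, -0.1, -1.4]
grip_width: 0.0084
gripper_force: 58.8
```

Call:
{"method": "servo_tool", "body": {
  "deltas": [
    [[-1,-0.8,8],[0,0,0],0],
    [[0.1,0,8],[0,0,0],0],
    [[0.1,0,6],[0,0,0],0],
    [[0.1,0,5],[0,0,0],0],
    [[0,0,5],[0,0,0],0],
    [[0,0,0],[0,0,0],0]
  ]
}}

```text
t: 9.98
tcp_pos: [0.5753, 0.0582, 0.1717]
tcp_rot: [[-1.0, -0.001, 0.016], [-0.001, 1.0, 0.0], [-0.016, 0.0, -1.0]]
ft_force: [1.5, 2.3, -2.0]
grip_width: 0.008
gripper_force: 58.6
```

Call:
{"method": "servo_tool", "body": {
  "deltas": [
    [[0.1,0,3],[0,0,0],0],
    [[0,0,3],[0,0,0],0],
    [[0.1,0,3],[0,0,0],0],
    [[0,0,2],[0,0,0],0],
    [[0,0,0],[0,0,0],0]
  ]
}}

```text
t: 10.4
tcp_pos: [0.5755, 0.0582, 0.1615]
tcp_rot: [[-1.0, -0.001, 0.017], [-0.001, 1.0, 0.0], [-0.017, -0.0, -1.0]]
ft_force: [0.8, 0.6, -2.1]
grip_width: 0.0085
gripper_force: 58.6
```

Inside mouth1 with very little side force, so I'll feel further down.

Call:
{"method": "servo_tool", "body": {
  "deltas": [
    [[0,0,1.5],[0,0,0],0],
    [[0,0,1.5],[0,0,0],0],
    [[0.1,0,1.5],[0,0,0],0],
    [[0,0,1.5],[0,0,0],0],
    [[0,0,0],[0,0,0],0]
  ]
}}

```text
t: 10.82
tcp_pos: [0.5767, 0.058, 0.158]
tcp_rot: [[-1.0, -0.001, 0.02], [-0.001, 1.0, 0.001], [-0.02, 0.001, -1.0]]
ft_force: [-2.4, 1.3, 12.1]
grip_width: 0.0081
gripper_force: 60.4
```

Call:
{"method": "servo_tool", "body": {
  "deltas": [
    [[0,0,1.5],[0,0,0],0],
    [[0,0,1],[0,0,0],0],
    [[0,0,1],[0,0,0],0],
    [[0,0,0],[0,0,0],0]
  ]
}}

```text
t: 11.15
tcp_pos: [0.5788, 0.0579, 0.1572]
tcp_rot: [[-1.0, -0.0, 0.026], [-0.0, 1.0, 0.002], [-0.026, 0.002, -1.0]]
ft_force: [-1.4, 0.9, 25.5]
grip_width: 0.0084
gripper_force: 61.5
```

Mouth1 is blocked too, about 31 mm down, so mouth2 must be the free one.

Call:
{"method": "servo_tool", "body": {
  "deltas": [
    [[0,0,-5],[0,0,0],0],
    [[0,0,-10],[0,0,0],0],
    [[-0.2,0,-12],[0,0,0],0],
    [[-0.2,0,-13],[0,0,0],0],
    [[-0.2,0,-13],[0,0,0],0],
    [[0,0,0],[0,0,0],0],
    [[0,0,0],[0,0,0],0]
  ]
}}

```text
t: 11.73
tcp_pos: [0.5753, 0.0577, 0.206]
tcp_rot: [[-1.0, -0.0, 0.018], [-0.0, 1.0, -0.0], [-0.018, -0.0, -1.0]]
ft_force: [-0.6, -0.4, -1.4]
grip_width: 0.0082
gripper_force: 58.8
```

Call:
{"method": "servo_tool", "body": {
  "deltas": [
    [[1,10,0],[0,0,0],0],
    [[1.5,18,0],[0,0,0],0],
    [[1.5,16.5,0],[0,0,0],0],
    [[0,0,0],[0,0,0],0],
    [[0,0,0],[0,0,0],0]
  ]
}}

```text
t: 12.15
tcp_pos: [0.5703, 0.1045, 0.2042]
tcp_rot: [[-1.0, -0.004, 0.015], [-0.004, 1.0, -0.0], [-0.015, -0.0, -1.0]]
ft_force: [0.6, -0.7, -0.7]
grip_width: 0.0085
gripper_force: 58.8
```

Call:
{"method": "servo_tool", "body": {
  "deltas": [
    [[-0.3,-1,8],[0,0,0],0],
    [[0.1,0,8],[0,0,0],0],
    [[0.1,0,6],[0,0,0],0],
    [[0.1,0,5],[0,0,0],0],
    [[0,0,5],[0,0,0],0],
    [[0,0,0],[0,0,0],0]
  ]
}}

```text
t: 12.65
tcp_pos: [0.5718, 0.102, 0.1723]
tcp_rot: [[-1.0, -0.001, 0.017], [-0.001, 1.0, 0.001], [-0.017, 0.001, -1.0]]
ft_force: [2.5, 3.3, -4.5]
grip_width: 0.0084
gripper_force: 58.8
```

Call:
{"method": "servo_tool", "body": {
  "deltas": [
    [[0.1,0,3],[0,0,0],0],
    [[0,0,3],[0,0,0],0],
    [[0.1,0,3],[0,0,0],0],
    [[0,0,2],[0,0,0],0],
    [[0,0,0],[0,0,0],0]
  ]
}}

```text
t: 13.07
tcp_pos: [0.572, 0.102, 0.1621]
tcp_rot: [[-1.0, -0.001, 0.018], [-0.001, 1.0, 0.0], [-0.018, 0.0, -1.0]]
ft_force: [5.1, 2.9, -1.8]
grip_width: 0.0086
gripper_force: 58.9
```

Call:
{"method": "servo_tool", "body": {
  "deltas": [
    [[0,0,1.5],[0,0,0],0],
    [[0,0,1.5],[0,0,0],0],
    [[0.1,0,1.5],[0,0,0],0],
    [[0,0,1.5],[0,0,0],0],
    [[0,0,0],[0,0,0],0]
  ]
}}

```text
t: 13.48
tcp_pos: [0.5721, 0.102, 0.1563]
tcp_rot: [[-1.0, -0.001, 0.018], [-0.001, 1.0, 0.0], [-0.018, 0.0, -1.0]]
ft_force: [3.6, 3.8, 0.5]
grip_width: 0.0085
gripper_force: 59.1
```

Call:
{"method": "servo_tool", "body": {
  "deltas": [
    [[-1,1,0],[0,0,0],0],
    [[0,0,1.5],[0,0,0],0],
    [[0,0,1.5],[0,0,0],0],
    [[0.1,0,1.5],[0,0,0],0],
    [[0,0,0],[0,0,0],0]
  ]
}}

```text
t: 13.9
tcp_pos: [0.5725, 0.1024, 0.1513]
tcp_rot: [[-1.0, -0.001, 0.017], [-0.001, 1.0, -0.0], [-0.017, -0.0, -1.0]]
ft_force: [2.3, 2.6, -1.9]
grip_width: 0.0084
gripper_force: 59.1
```

Call:
{"method": "servo_tool", "body": {
  "deltas": [
    [[0,0,2],[0,0,0],0],
    [[0,0,2],[0,0,0],0],
    [[0.1,0,2],[0,0,0],0],
    [[0,0,2],[0,0,0],0],
    [[0,0,0],[0,0,0],0]
  ]
}}

```text
t: 14.32
tcp_pos: [0.5726, 0.1025, 0.1433]
tcp_rot: [[-1.0, -0.001, 0.017], [-0.001, 1.0, -0.0], [-0.017, -0.0, -1.0]]
ft_force: [1.8, 1.8, -2.5]
grip_width: 0.0082
gripper_force: 59.1
```

Call:
{"method": "servo_tool", "body": {
  "deltas": [
    [[-0.4,0.4,2],[0,0,0],0],
    [[0,0,2],[0,0,0],0],
    [[0.1,0,2],[0,0,0],0],
    [[0,0,2],[0,0,0],0],
    [[0,0,0],[0,0,0],0]
  ]
}}

```text
t: 14.73
tcp_pos: [0.5731, 0.1028, 0.1356]
tcp_rot: [[-1.0, -0.001, 0.017], [-0.001, 1.0, -0.0], [-0.017, -0.0, -1.0]]
ft_force: [-0.0, 1.1, -1.4]
grip_width: 0.0087
gripper_force: 59.0
```

Call:
{"method": "servo_tool", "body": {
  "deltas": [
    [[0,0,1.5],[0,0,0],0],
    [[0,0,1.5],[0,0,0],0],
    [[0,0,1.5],[0,0,0],0],
    [[0,0,0],[0,0,0],0]
  ]
}}

```text
t: 15.07
tcp_pos: [0.5735, 0.1028, 0.1317]
tcp_rot: [[-1.0, -0.001, 0.018], [-0.001, 1.0, -0.0], [-0.018, -0.0, -1.0]]
ft_force: [-0.7, 0.2, 4.1]
grip_width: 0.0081
gripper_force: 59.4
```

Call:
{"method": "servo_tool", "body": {
  "deltas": [
    [[0,0,1.5],[0,0,0],0],
    [[0,0,1.5],[0,0,0],0],
    [[0,0,1],[0,0,0],0],
    [[0,0,0],[0,0,0],0]
  ]
}}

```text
t: 15.4
tcp_pos: [0.5736, 0.1029, 0.1278]
tcp_rot: [[-1.0, -0.001, 0.018], [-0.001, 1.0, 0.0], [-0.018, 0.0, -1.0]]
ft_force: [-1.5, 0.0, 4.4]
grip_width: 0.0085
gripper_force: 59.6
```

Call:
{"method": "servo_tool", "body": {
  "deltas": [
    [[0,0,1],[0,0,0],0],
    [[0,0,1],[0,0,0],0],
    [[0,0,1],[0,0,0],0],
    [[0,0,0],[0,0,0],0]
  ]
}}

```text
t: 15.73
tcp_pos: [0.5748, 0.103, 0.1271]
tcp_rot: [[-1.0, -0.001, 0.021], [-0.001, 1.0, 0.001], [-0.021, 0.001, -1.0]]
ft_force: [-5.7, -0.2, 20.9]
grip_width: 0.0084
gripper_force: 61.2
```

The spindle is at the firm bottom (21 N). I'll relax the push, release it and rise.

Call:
{"method": "servo_tool", "body": {
  "deltas": [
    [[0,0,-2],[0,0,0],0],
    [[0,0,0],[0,0,0],0],
    [[0,0,0],[0,0,0],0.4],
    [[0,0,0],[0,0,0],0.4],
    [[0,0,0],[0,0,0],0.4],
    [[0,0,0],[0,0,0],0.4],
    [[0,0,0],[0,0,0],0.4]
  ]
}}

```text
t: 16.32
tcp_pos: [0.5733, 0.1029, 0.126]
tcp_rot: [[-1.0, -0.001, 0.017], [-0.001, 1.0, -0.0], [-0.017, -0.0, -1.0]]
ft_force: [0.2, 0.1, -0.3]
grip_width: 0.0341
gripper_force: 0.0
```

Call:
{"method": "servo_tool", "body": {
  "deltas": [
    [[-0.3,0,-15],[0,0,0],0.4],
    [[-0.3,0,-20],[0,0,0],0.4],
    [[-0.3,0,-20],[0,0,0],0.4],
    [[-0.3,0,-20],[0,0,0],0.4],
    [[-0.3,0,-20],[0,0,0],0.4],
    [[0,0,-10],[0,1,0],0.4],
    [[0,0,0],[0,0,0],0.4],
    [[0,0,0],[0,0,0],0.4]
  ]
}}

```text
t: 16.98
tcp_pos: [0.5734, 0.1029, 0.2313]
tcp_rot: [[-1.0, -0.001, 0.001], [-0.001, 1.0, -0.0], [-0.001, -0.0, -1.0]]
ft_force: [0.3, 0.8, 0.2]
grip_width: 0.034
gripper_force: 0.0
```

```bash
python3 - <<'E'
from h import *
s,f=show("w4","wrist");print(s['t'],s['tcp_pos'],np.round(s['tcp_rot'],4).tolist(),s['grip_width'],np.round(s['qpos'],1))
g=bot.grab_frame("scene");t=bot.grab_frame("top");cv2.imwrite("pics/s4.png",g[:,:,::-1])
b=cv2.resize(g[120:250,300:450],None,fx=3,fy=3,interpolation=cv2.INTER_CUBIC)[:,:,::-1]
w=f[:390,290:640][:,:,::-1]
cv2.imwrite("pics/c4.png",np.hstack([b,w]))
E
```

```text
16.9833 [0.57342648 0.10294083 0.23130762] [[-1.0, -0.0007, 0.0008], [-0.0007, 1.0, -0.0], [-0.0008, -0.0, -1.0]] 0.033970974051628106 [-34.3  18.3  26.8  88.5  -8.4  75.2  83.5]
```

View pics/c4.png

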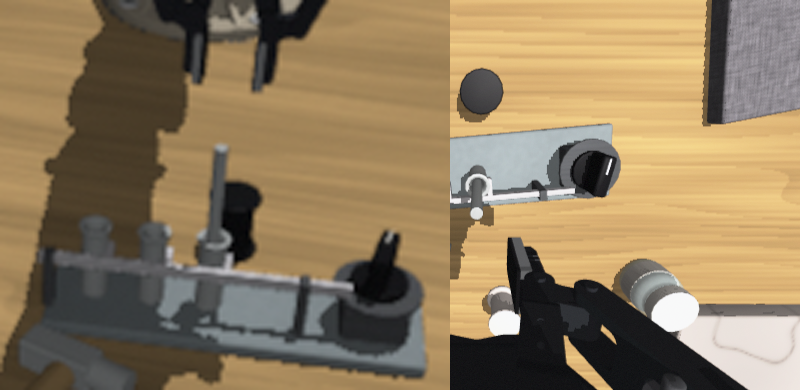

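The spindle stands in mouth2 (scene crop, tip at (220,148)), and the knob's bar is at (595,172) in the wrist crop. I'll move above the knob and measure the bar.

Call:
{"method": "servo_tool", "body": {
  "deltas": [
    [[2,26,0],[0,0,0],0.6],
    [[2.5,35,0],[0,0,0],0.6],
    [[2.5,35,0],[0,0,0],0.6],
    [[2.5,20,0],[0,0,0],0.6],
    [[2,10,0],[0,0,0],0.6],
    [[0,0,0],[0,0,0],0.6],
    [[0,0,0],[0,0,0],0.6]
  ]
}}

```text
t: 17.72
tcp_pos: [0.5615, 0.2279, 0.2308]
tcp_rot: [[-1.0, -0.001, -0.001], [-0.001, 1.0, -0.001], [0.001, -0.001, -1.0]]
ft_force: [-0.0, -1.2, -0.3]
grip_width: 0.0516
gripper_force: 0.0
```

```bash
python3 - <<'E'
from h import *
np.set_printoptions(precision=4,suppress=True)
s,f=show("w5","wrist");print(s['t'],s['tcp_pos'])
p=bot.camera_params("wrist");T=p["tool_from_camera"];A=np.array(s['tcp_rot'])
def pj(X):
    c=T[:3,:3].T@(A.T@(np.array(X)-s['tcp_pos'])-T[:3,3]);u=p["K"]@c;return u[:2]/u[2]
print("pred knob top",pj([.5618,.2291,.086]),"foot of bar",pj([.5618,.2291,.054]))
u,v=pj([.5618,.2291,.07]).astype(int)
c=f[v-60:v+60,u-70:u+70];cv2.imwrite("pics/c5.png",cv2.resize(c,None,fx=5,fy=5,interpolation=cv2.INTER_CUBIC)[:,:,::-1])
print(u-70,v-60)
E
```

```text
17.7167 [0.5615 0.2279 0.2308]
pred knob top [317.4286 193.2233] foot of bar [317.3672 185.1206]
247 128
```

View pics/c5.png

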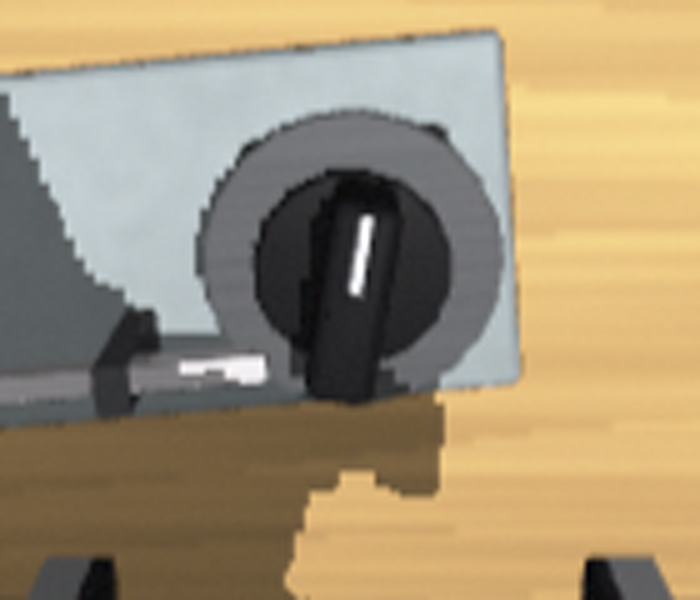

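The bar's top face runs from about (371,192) to (344,400), with the white line from (368,218) to (356,293). Converting to the plane at z=0.086:

```bash
python3 - <<'E'
from h import *
np.set_printoptions(precision=4,suppress=True)
q=[onz("wrist",*cr(x,y,247,128,5),.086) for x,y in((371,192),(344,400),(368,218),(356,293))]
print(q)
for a,b in((0,1),(2,3)):
    d=q[b]-q[a];print("bar yaw deg",np.degrees(np.arctan2(d[1],d[0])),np.linalg.norm(d))
print("mid",(q[0]+q[1])/2)
E
```

```text
[array([0.5353, 0.2312, 0.086 ]), array([0.5774, 0.2259, 0.086 ]), array([0.5403, 0.2306, 0.086 ]), array([0.5553, 0.2283, 0.086 ])]
bar yaw deg -7.108048934515173 0.042502809927938055
bar yaw deg -8.773368998287262 0.015112731437565535
mid [0.5563 0.2285 0.086 ]
```

Bar yaw is about −8°, so the knob is at about 13°; its centre is about (0.561, 0.229). I'll align and descend.

Call:
{"method": "servo_tool", "body": {
  "deltas": [
    [[0,1,10],[0,0,4],0.6],
    [[0,0,20],[0,0,4],0.6],
    [[0,0,25],[0,0,0],0.6],
    [[0,0,25],[0,0,0],0.6],
    [[0,0,25],[0,0,0],0.6],
    [[0,0,20],[0,0,0],0.6],
    [[0,0,12],[0,0,0],0.6],
    [[0,0,0],[0,0,0],0.6]
  ]
}}

```text
t: 18.43
tcp_pos: [0.5605, 0.2272, 0.0918]
tcp_rot: [[-0.99, 0.141, -0.004], [0.141, 0.99, -0.003], [0.003, -0.004, -1.0]]
ft_force: [0.2, -0.1, 0.1]
grip_width: 0.0513
gripper_force: 0.0
```

Call:
{"method": "servo_tool", "body": {
  "deltas": [
    [[0,0,4],[0,0,0],0.6],
    [[0,0,4],[0,0,0],0.6],
    [[0,0,0],[0,0,0],0],
    [[0,0,0],[0,0,0],0],
    [[0,0,0],[0,0,0],0],
    [[0,0,0],[0,0,0],0],
    [[0,0,0],[0,0,0],0]
  ]
}}

```text
t: 19.02
tcp_pos: [0.562, 0.2282, 0.0876]
tcp_rot: [[-0.99, 0.14, 0.0], [0.14, 0.99, -0.001], [-0.001, -0.001, -1.0]]
ft_force: [-3.0, -6.3, 7.4]
grip_width: 0.013
gripper_force: 59.9
```

Call:
{"method": "servo_tool", "body": {
  "deltas": [
    [[0,0,0],[0,0,3],0],
    [[0,0,0],[0,0,4],0],
    [[0,0,0],[0,0,4],0],
    [[0,0,0],[0,0,4],0],
    [[0,0,0],[0,0,4],0],
    [[0,0,0],[0,0,4],0]
  ]
}}

```text
t: 19.52
tcp_pos: [0.5617, 0.2272, 0.0876]
tcp_rot: [[-0.855, 0.519, -0.0], [0.519, 0.855, -0.002], [-0.001, -0.002, -1.0]]
ft_force: [-5.9, -8.2, 8.4]
grip_width: 0.0129
gripper_force: 60.2
```

Call:
{"method": "servo_tool", "body": {
  "deltas": [
    [[0,0,0],[0,0,4],0],
    [[0,0,0],[0,0,4],0],
    [[0,0,0],[0,0,4],0],
    [[0,0,0],[0,0,4],0],
    [[0,0,0],[0,0,4],0],
    [[0,0,0],[0,0,0],0]
  ]
}}

```text
t: 20.02
tcp_pos: [0.5612, 0.2266, 0.0876]
tcp_rot: [[-0.624, 0.781, -0.002], [0.781, 0.624, -0.003], [-0.001, -0.003, -1.0]]
ft_force: [-8.4, -10.4, 12.2]
grip_width: 0.0125
gripper_force: 60.6
```

Call:
{"method": "servo_tool", "body": {
  "deltas": [
    [[-0.3,-1.5,-1],[0,0,0],0],
    [[0,0,0],[0,0,4],0],
    [[0,0,0],[0,0,4],0],
    [[0,0,0],[0,0,4],0],
    [[0,0,0],[0,0,4],0],
    [[0,0,0],[0,0,0],0]
  ]
}}

```text
t: 20.52
tcp_pos: [0.5605, 0.2261, 0.0877]
tcp_rot: [[-0.385, 0.923, -0.001], [0.923, 0.385, -0.003], [-0.002, -0.002, -1.0]]
ft_force: [-3.1, -7.1, 1.2]
grip_width: 0.0126
gripper_force: 60.8
```

```bash
python3 - <<'E'
from h import *
s=bot.state();A=np.array(s['tcp_rot']);print(np.degrees(np.arctan2(A[1,1],A[0,1])),s['ft_force'],s['ft_torque'],s['qpos'])
E
```

```text
22.668756247750757 [-3.05364472 -7.09196674  1.18271714] [-1.61513746  0.45302349 -0.04680116] [-51.5752805   30.63994957  35.82195177  94.74202859 -19.73695611
  61.20404834  12.77387241]
```

Call:
{"method": "servo_tool", "body": {
  "deltas": [
    [[0.5,-0.5,0],[0,0,3],0],
    [[0,0,0],[0,0,3],0],
    [[0,0,0],[0,0,3],0],
    [[0,0,0],[0,0,2],0],
    [[0,0,0],[0,0,0],0]
  ]
}}

```text
t: 20.93
tcp_pos: [0.5601, 0.226, 0.0877]
tcp_rot: [[-0.207, 0.978, -0.0], [0.978, 0.207, -0.004], [-0.004, -0.001, -1.0]]
ft_force: [-1.7, -9.7, 2.4]
grip_width: 0.0127
gripper_force: 71.1
```

```bash
python3 - <<'E'
from h import *
s=bot.state();A=np.array(s['tcp_rot']);print(np.degrees(np.arctan2(A[1,1],A[0,1])),s['ft_force'],s['ft_torque'])
E
```

```text
11.922523121525275 [-1.67854487 -9.73458086  2.38444521] [-2.13031675  0.22073514  1.55415588]
```

Call:
{"method": "servo_tool", "body": {
  "deltas": [
    [[0,0,0],[0,0,2],0],
    [[0,0,0],[0,0,0],0]
  ]
}}

```text
t: 21.1
tcp_pos: [0.5601, 0.226, 0.0878]
tcp_rot: [[-0.174, 0.985, -0.0], [0.985, 0.174, -0.004], [-0.004, -0.001, -1.0]]
ft_force: [-2.1, -9.4, 3.1]
grip_width: 0.0125
gripper_force: 86.1
```

```bash
python3 - <<'E'
from h import *
s=bot.state();A=np.array(s['tcp_rot']);print(np.degrees(np.arctan2(A[1,1],A[0,1])),s['ft_force'],s['ft_torque'])
E
```

```text
10.006529002459368 [-2.0568326  -9.43096956  3.12664986] [-2.24431306  0.2357285   2.12580139]
```

The knob is at its stop: 2.1 N·m and rising steeply. I'll release and rise.

Call:
{"method": "servo_tool", "body": {
  "deltas": [
    [[0,0,0],[0,0,-2],0],
    [[0,0,0],[0,0,0],0.5],
    [[0,0,0],[0,0,0],0.5],
    [[0,0,0],[0,0,0],0.5],
    [[0,0,0],[0,0,0],0.5],
    [[0,0,0],[0,0,0],0.5],
    [[0,0,0],[0,0,0],0.5]
  ]
}}

```text
t: 21.68
tcp_pos: [0.56, 0.2294, 0.0876]
tcp_rot: [[-0.209, 0.978, 0.0], [0.978, 0.209, 0.0], [0.0, 0.0, -1.0]]
ft_force: [0.2, 0.5, -0.2]
grip_width: 0.0431
gripper_force: 0.0
```

Call:
{"method": "servo_tool", "body": {
  "deltas": [
    [[0,0,-10],[0,0,0],0.5],
    [[0,0,-20],[0,0,0],0.5],
    [[0,0,-25],[0,0,0],0.5],
    [[0,0,-25],[0,0,0],0.5],
    [[0,0,-25],[0,0,0],0.5],
    [[0,0,-25],[0,0,0],0.5],
    [[0,0,0],[0,0,0],0.5],
    [[0,0,0],[0,0,0],0.5]
  ]
}}

```text
t: 22.35
tcp_pos: [0.5609, 0.2292, 0.2198]
tcp_rot: [[-0.208, 0.978, 0.003], [0.978, 0.208, 0.002], [0.001, 0.004, -1.0]]
ft_force: [-0.9, 0.5, -0.0]
grip_width: 0.0429
gripper_force: 0.0
```

```bash
python3 - <<'E'
from h import *
np.set_printoptions(precision=4,suppress=True)
s,f=show("w6","wrist");print(s['t'],s['tcp_pos'],s['ft_force'])
g=bot.grab_frame("scene");cv2.imwrite("pics/s6.png",g[:,:,::-1])
p=bot.camera_params("wrist");T=p["tool_from_camera"];A=np.array(s['tcp_rot'])
c=T[:3,:3].T@(A.T@(np.array([.5618,.2291,.086])-s['tcp_pos'])-T[:3,3]);u=p["K"]@c;u=(u[:2]/u[2]).astype(int);print("knob px",u)
# white index line on the bar top
y0,x0=u[1]-35,u[0]-35;c=f[y0:y0+70,x0:x0+70]
m=((c.min(2)>170)&(c.max(2).astype(int)-c.min(2)<25)).astype(np.uint8)
n,l,st,ce=cv2.connectedComponentsWithStats(m)
for i in range(1,n):
    if st[i,4]<8: continue
    ys,xs=np.nonzero(l==i);P=np.array([onz("wrist",x+x0,y+y0,.086,s) for x,y in zip(xs,ys)])[:,:2]
    w,V=np.linalg.eigh(np.cov(P.T));d=V[:,1];print(st[i],P.mean(0),"len",3.46*np.sqrt(w),"yaw",np.degrees(np.arctan2(d[1],d[0])))
# spindle in scene view: bright steel column above mouth2
P=bot.camera_params("scene")
for X in([.572,.1043,.156],[.572,.1043,.164],[.572,.1043,.076]):
    v=P["K"]@(P["R"]@np.array(X)+P["t"]);print("pred",X,v[:2]/v[2])
cc=g[140:200,350:385].astype(int);
print([(y+140,int(350+np.argmax(r.min(1)+(r.max(1)-r.min(1)<30)*0-(r.max(1)-r.min(1))*3)),tuple(map(int,r[np.argmax(r.min(1)-(r.max(1)-r.min(1))*3)]))) for y,r in enumerate(cc)][20:58:2])
E
```

```text
22.35 [0.5609 0.2292 0.2198] [-0.9161  0.468  -0.0371]
knob px [317 195]
[  0   0  18  63 446] [0.5343 0.2198] len [0.0141 0.0686] yaw 105.58705250657398
[ 56   0  14  36 182] [0.5826 0.2584] len [0.0091 0.0322] yaw 106.88865814101543
[30 17  3 16 33] [0.5554 0.2393] len [0.002  0.0154] yaw 104.48149711225633
pred [0.572, 0.1043, 0.156] [373.5781 169.1467]
pred [0.572, 0.1043, 0.164] [373.8911 165.9526]
pred [0.572, 0.1043, 0.076] [370.631  199.2207]
[(160, 374, (71, 58, 40)), (162, 362, (71, 59, 40)), (164, 359, (71, 58, 40)), (166, 369, (71, 58, 40)), (168, 373, (144, 145, 142)), (170, 373, (122, 125, 126)), (172, 373, (81, 82, 83)), (174, 374, (80, 81, 81)), (176, 374, (79, 79, 78)), (178, 373, (81, 83, 83)), (180, 372, (80, 82, 83)), (182, 372, (81, 83, 83)), (184, 372, (82, 84, 84)), (186, 372, (82, 83, 84)), (188, 371, (79, 81, 81)), (190, 371, (81, 83, 83)), (192, 371, (81, 83, 83)), (194, 350, (166, 163, 155)), (196, 356, (149, 151, 149))]
```

The knob's index line is at yaw −75.5°, so the knob is at 1.40 rad, its stop. The spindle's tip is at row 168, where the 169 predicted for fully home puts it. I'll hand in.

```bash
python3 -c "
from rig import bot
print(bot.sign_off())"
```

```text
the job is handed in; nothing more can be done
None
```

The spindle is fully home in mouth2, the free tube nearest the knob; the clamp knob is at its stop (about 1.40 rad by camera), the gripper has let go, and the job was handed in at about 22 s.

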